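# Slide the heavy battery pack into its charging dock

### The job

Push the tall, heavy yellow battery pack across the bench, copper contacts first, into its charging dock beside the blue soldering station until it is fully home against the charger block. Push it low at its black rubber base so that it slides upright and never tips; do not pick it up or lift it. Leave the loose things around it where they are, and move the hand clear when you are done.

Things in the scene. Friction and masses are not known exactly. Their poses are not given: they have to be found in the camera images.
- pack: tall upright battery pack, loose, 66 mm deep (its x) x 110 mm wide (its y) x 170 mm high, about 0.85 kg, mass evenly spread; black rubber band round the lowest 36 mm, yellow case above it, on top a black carrying handle along y reaching 201 mm. Origin at the centre of its underside, z up. The +x face carries two copper contacts and enters the dock first; it already faces the dock roughly
- pack_front (a point): foot of the pack's contact face: 33 mm from the pack's origin along its +x, on the bench
- pack_push (a point): middle of the rubber band on the pack's -x face (the one with the black gauge panel), 18 mm above the bench: where to push. Sliding takes about 3 to 7 N; pushed higher than about 45 mm above the bench the pack may tip over. A vertical hand would bump the case higher up before its fingertips reach the band, so lean the hand back from the case, about 35 degrees
- dock: charging dock fixed to the bench, open at its -x side, without a floor (the pack slides on the bench). Origin on the bench under the centre of a pack that is fully home, z up, +x the way the pack enters: a home pack has the dock's position and yaw. The back stop is a grey charger block with green lights, 45 mm thick, 150 mm wide, 66 mm high, its face at x = +33 mm
- dock_mouth (a point): centre of the dock's mouth on the bench, 55 mm from the dock's origin along its -x. Here two aluminium guide wings, 34 mm high, stand about 165 mm apart; they narrow to straight side guides 120 mm apart (5 mm play on either side of the pack) from dock x = -13 mm to the block. A home pack's -x face, at x = -33 mm, stays between the wings, about 140 mm apart there
- paste_tin: silver tin with a red lid, 57 mm across, 68 mm high, loose bystander (the nearer of two such tins); origin at the centre of its underside
- multimeter: teal pocket multimeter lying flat, 150 x 74 x 44 mm, loose bystander, on the front corner of the blue mat; origin at the centre of its underside
- chip_case: yellow flat case with a clear lid, 95 x 88 x 23 mm, loose bystander; origin at the centre of its underside
- solder_spool: dark solder spool standing on its flange, 60 mm across, 34 mm high, loose bystander; origin at the centre of its underside
There are look-alikes about, which are no part of the job. Several things look just like the pack: the one meant starts farthest to the robot's left.

How it is judged (in metres and radians):
On the way:
1. the pack, upright on the bench, has entered the mouth of the dock (x of pack in the frame of dock above -0.06 m and angle between pack's own z axis and vertical below 0.15 rad).
At the end, for the whole second after the job is handed in: the pack stands upright and at rest on the bench in the dock, contacts first, its contact face within 6 mm of the charger block, between the guides and square to them within 0.09 rad (5 degrees) (x of pack in the frame of dock between -0.006 and 0.006 m and y of pack in the frame of dock between -0.01 and 0.01 m and angle between the x axis of pack and the x axis of dock, either way round below 0.09 rad and x of pack_front in the frame of dock above 0.025 m and angle between pack's own z axis and vertical below 0.04 rad and height (world z) of pack below 0.006 m and linear speed of pack below 0.01 m/s); the robot touches nothing.
It fails at once if the pack tips (leans more than 0.2 rad, 11 degrees) (angle between pack's own z axis and vertical above 0.2 rad).
It fails at once if the pack is lifted off the bench (the centre of its underside over 10 mm up) (height (world z) of pack above 0.01 m).
It fails at once if a loose bystander is moved more than 20 mm (distance of any of paste_tin, multimeter, chip_case, solder_spool from where it was at the start of the episode above 0.02 m).
It also fails if it takes over 58 s, if anything falls off the work surface, if the arm or the gripper's body presses on something with over 40 N, if the wrist force passes 120 N, or if a joint passes its speed limit or range.

### The arm

A 6-joint arm with a two-finger parallel gripper is mounted at the origin on a cart in front of the work surface, level with it; the furniture and walls round the work are solid. World frame = base frame: x ahead of the robot, y to its left, z up, the work surface at z = 0. Lengths are in mm, angles in rad, forces in N, time in s.
With the tool pointing down it reaches from about 350 to 725 mm from the base axis. Payload 6 kg.
Tool frame: the origin (TCP) lies midway between the tips of the shut fingers; the grasp point (between the pads) lies 19 mm behind it; z points along the fingers, x is the direction in which the jaws open and shut, and the axes are right-handed (so a half turn about z gives the same grasp; the last joint's range is limited). The gripper opens to 85 mm and grips with 20 to 120 N. Pads are 22 mm wide; open, the fingers measure 114 mm over their backs; the gripper's body (76 mm by 85 mm) begins 54 mm behind the grasp point. The pads swing forward as they close: fully open they stand 13 mm farther back than shut.
Start: joints at [-0.994, 0.04, 0.085, 0, -1.615, -0.334], TCP at [144.263, -582.376, 231.261] pointing down, gripper open.
Joint ranges: [-2.56, 2.56], [-1.29, 2.01], [-1.08, 1.49], [-3.29, 1.98], [-2.81, -0.18], [-2.99, 2.99]. Speed limits (rad/s): [2.57, 2.57, 3.01, 3.14, 3.14, 3.14].

### API

Orientations are given as a unit quaternion [x, y, z, w].
In Python, from station import r gives the robot as it stands.
- The arm moves only by the tool step_arm, never from a script. Its argument "moves" is text: rows parted by semicolons, each of 5 numbers parted by spaces: the shift along the tool's x, y, z in cm, then the turn about the tool's z in rad, then the finger opening in cm, from 0 to 8.54. A call has 1 to 12 rows; each row is the pose to reach, as a shift and turn from the pose measured when the call began, along the tool's axes at that moment; what a row does not reach only later rows make up. A row lasts 1/10 s, in which the tool goes at most 50 mm and 8.59 degrees, less where a joint would pass 70% of its speed; a pose out of reach is approached as far as the arm can. A call with a gripper value outside its range is refused whole. The fingers move at their own pace and stop on an object; "grip_force" is the grip in N (left out, the last holds). Time passes only in rows, so rows that repeat a pose let the fingers close. It gives the time, the measured TCP pose, the force and the opening at its end, in the units of the state.
- r.observe(): the state, without advancing time (a new reading comes with each control period).
- r.snapshot(name): name is "side" or "top" or "wrist"; returns (picture, depth): 420x560x3 uint8, red, green, blue; 420x560 float32, mm along the optical axis (not along the pixel's ray), 0 where there is no reading.
- r.camera_model(name): a dict with "fov_y" (degrees; the focal length in pixels is half the picture's height over the tangent of half this angle, whatever the lens; pixels are square), "cx", "cy" (the principal point, pixels), "cam_to_world" (4x4, takes a point from camera to world coordinates); the wrist camera has in their place "hand_eye" (4x4, takes a point from camera to tool coordinates, whose origin is the TCP and whose axes are the tool frame's). Camera axes: x right, y down, z forward; pixel columns grow to the right and rows downward; lengths in mm; the calibration is good to about 2 mm. A picture is of the moment at which its call begins: read the wrist's pose just before it. camera_model takes no time and is no camera call.
- r.finish_job(): hands the job in, once; it reports no verdict.
The state is a dict: "t": time; "qpos": joint angles; "dq": joint speeds; "tau": joint torques, N m; "ee_pos": TCP position; "ee_rot": TCP orientation; "contact_force": force on the tool from outside, world axes, zero at the start; "torque": the same for the moment, N m; "grip_width": finger opening in mm.
Only numpy, scipy, OpenCV 4.12 (cv2) and the standard library are available. Lean on these libraries where they do the work, as an engineer would, in place of code of your own. Each camera call takes 0.05 s, during which the arm holds its last target. There are 200 camera calls.

## Working session

There is one attempt and no reset: what is moved stays moved. The work goes in short steps, Python scripts to look and compute and a tool call to move; the robot and the scene stay as the last step left them, time stands still between calls to the robot, and variables do not carry over. Pictures are saved under pics/ and viewed, on a budget of 10 in all, crops included, one or two more only if the job needs it, and the job is handed in when it is done.

Besides the shell and the picture viewer there is one more tool, called after "Call:" by a JSON object that holds its "name" and its "arguments". step_arm: Moves the arm, as the interface text tells. Its arguments: {"type":"object","properties":{"moves":{"type":"string"},"grip_force":{"type":"number"}},"required":["moves"]}

```bash
mkdir -p pics; ls
cat > h.py <<'E'
from station import r
import numpy as np, cv2
from scipy.spatial.transform import Rotation as R
def grab(n):
    s=r.observe(); im,d=r.snapshot(n); m=r.camera_model(n)
    if 'cam_to_world' in m: T=np.array(m['cam_to_world'])
    else:
        E=np.eye(4);E[:3,:3]=R.from_quat(s['ee_rot']).as_matrix();E[:3,3]=s['ee_pos'];T=E@np.array(m['hand_eye'])
    f=210/np.tan(np.radians(m['fov_y'])/2)
    v,u=np.mgrid[0:420,0:560]
    P=np.stack([(u-m['cx'])/f*d,(v-m['cy'])/f*d,d],-1)@T[:3,:3].T+T[:3,3]
    P[d==0]=np.nan
    cv2.imwrite(f'pics/{n}_raw.png',im[...,::-1]); np.savez(f'{n}.npz',im=im,d=d,P=P,T=T)
    return im,d,P,T,f,m
E
python3 - <<'E'
from h import *
for n in('side','top'):
    im,d,P,T,f,m=grab(n); print(n,m['fov_y'],m['cx'],m['cy'],T.round(2).tolist()); print({k:m[k] for k in m if k not in('cam_to_world',)})
a=cv2.imread('pics/side_raw.png');b=cv2.imread('pics/top_raw.png')
cv2.imwrite('pics/1.png',cv2.resize(b,(800,600)));cv2.imwrite('pics/2.png',cv2.resize(a,(800,600)))
print(r.observe())
E
```

```text
pics
side 43.04207661058419 283.5853636359269 202.76924681277129 [[-0.85, -0.28, 0.45, -10.37], [-0.53, 0.42, -0.73, 1011.19], [0.01, -0.86, -0.51, 742.47], [0.0, 0.0, 0.0, 1.0]]
{'fov_y': 43.04207661058419, 'cx': 283.5853636359269, 'cy': 202.76924681277129}
top 50.00021936108503 275.91579877877876 210.8407907707562 [[-0.02, -0.99, 0.16, 432.97], [-1.0, 0.02, 0.02, 28.75], [-0.02, -0.16, -0.99, 1179.89], [0.0, 0.0, 0.0, 1.0]]
{'fov_y': 50.00021936108503, 'cx': 275.91579877877876, 'cy': 210.8407907707562}
{'t': 0.1, 'qpos': array([-9.94278105e-01,  4.07843957e-02,  8.39013087e-02, -3.93751340e-04,
       -1.61551081e+00, -3.33683111e-01]), 'dq': array([-0.00053617, -0.00221154,  0.00185951,  0.00015876,  0.00177256,
       -0.00220896]), 'tau': array([-4.78617148e-03, -3.69347763e+01,  3.48279691e+01,  6.95169613e+00,
       -4.58028400e-03,  1.48753526e-05]), 'ee_pos': array([ 144.25674486, -582.09259404,  230.35792514]), 'ee_rot': array([ 6.16249620e-01,  7.87550461e-01,  4.45119284e-04, -6.91816180e-04]), 'contact_force': array([ 0.89130167, -0.19444937,  0.20456155]), 'torque': array([-0.02981825,  0.00177948,  0.01486531]), 'grip_width': 85.71480312295974}
```

View pics/1.png

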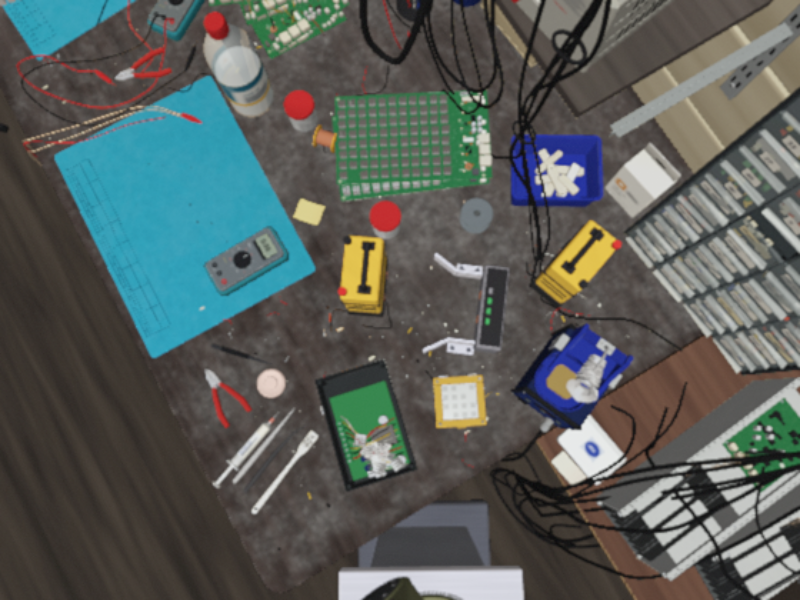

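View pics/2.png

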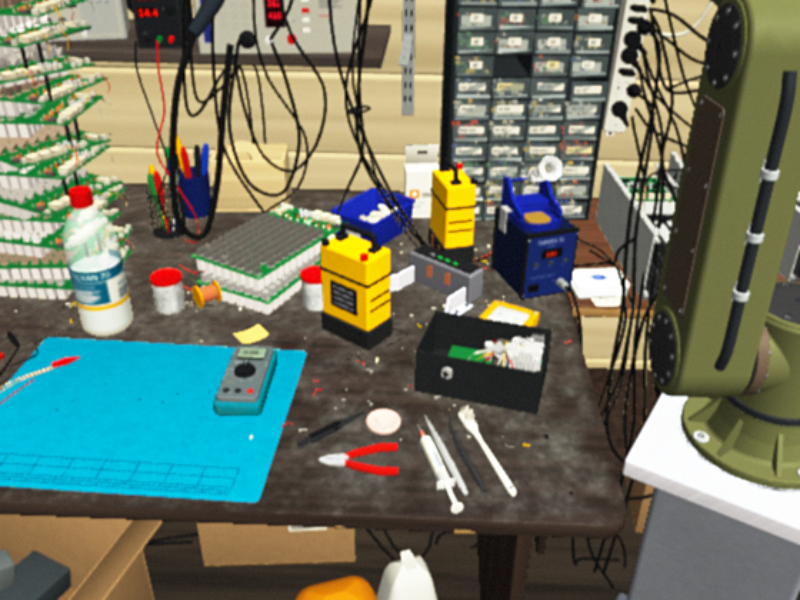

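The top view shows two packs. One stands at (362,275) with the dock at about (470,305), and the other is a look-alike at (578,262). The one meant is at (362,275), because it's farthest to the robot's left (+y). The nearer tin is at (385,218), the spool at (476,216), the chip case at (460,400) and the multimeter at (247,262). The side view shows the gauge face turned away from the dock. Next I'll measure and confirm with a crop.

Run:
```python
from h import *
for n in('top','side'):
    z=np.load(n+'.npz');P=z['P'];im=z['im'].astype(int)
    hsv=cv2.cvtColor(z['im'],cv2.COLOR_RGB2HSV)
    print(n,'bench z',np.nanmedian(P[...,2][(abs(P[...,0]-450)<200)&(abs(P[...,1])<200)&(abs(P[...,2])<15)]))
    v,u=np.mgrid[0:420,0:560]
    X,Y,Z=P[...,0],P[...,1],P[...,2]
    yel=(hsv[...,0]>18)&(hsv[...,0]<32)&(hsv[...,1]>150)
    m=yel&(Z>160)&(Z<180)&(Y>0)
    def rect(m,name):
        q=P[m]; 
        if len(q)<10: print(name,len(q));return
        c,s,a=cv2.minAreaRect(q[:,:2].astype(np.float32)); print(name,len(q),np.round(c,1),np.round(s,1),round(a,2),'z',np.median(q[:,2]).round(1), 'px',u[m].mean().round(),v[m].mean().round())
    rect(m,'packtop')
    m=(Z>40)&(Z<160)&(Y>0)&(Y<160)&(X>320)&(X<520)&yel; rect(m,'packside')
    if n=='top':
      np.set_printoptions(linewidth=200)
      # dock
      box=(u>300)&(u<362)&(v>170)&(v<255)
      for lo,hi in((58,74),(25,42)):
        rect(box&(Z>lo)&(Z<hi),f'dock{lo}')
      b=box&(Z>25)&(Z<42)
      k,l,st,ce=cv2.connectedComponentsWithStats(b.astype(np.uint8))
      for i in range(1,k):
        if st[i,4]>8: rect(l==i,f'wing{i}')
      for nm,(a,b2,c,d2,zl) in dict(tin=(255,285,138,170,60),spool=(318,350,135,168,25),chip=(300,345,258,302,12),meter=(140,205,155,210,30)).items():
        rect((u>a)&(u<b2)&(v>c)&(v<d2)&(Z>zl),nm)
a=cv2.imread('pics/top_raw.png')[120:310,200:460];cv2.imwrite('pics/3.png',cv2.resize(a,(780,570),interpolation=cv2.INTER_CUBIC))
# gripper profile from side depth
z=np.load('side.npz');P=z['P'].reshape(-1,3);E=r.observe()
q=(P-E['ee_pos'])@R.from_quat(E['ee_rot']).as_matrix()
k=(np.linalg.norm(q,axis=1)<200)
q=q[k];print('gripper pts',len(q))
for lo in range(-150,10,10):
    s=q[(q[:,2]>=lo)&(q[:,2]<lo+10)]
    if len(s):print(lo,len(s),s[:,0].min().round(),s[:,0].max().round(),s[:,1].min().round(),s[:,1].max().round())
print(R.from_quat(E['ee_rot']).as_matrix().round(2))
```

```text
top bench z -0.13405440764461218
packtop 943 [654.2 102.2] [ 61.7 104.7] 84.14 z 169.2 px 252.0 188.0
packside 1
dock58 1007 [ 603.3 -119.7] [ 44.5 149.3] 81.51 z 64.2 px 344.0 215.0
dock25 227 [618.  -70.9] [108.6 173.5] 86.09 z 33.3 px 321.0 212.0
wing1 106 [682.8 -62.9] [91.8 18.6] 67.7 z 32.6 px 320.0 187.0
wing10 92 [542.6 -56.7] [90.8 19.5] 87.09 z 33.8 px 317.0 239.0
tin 424 [744.3  66.7] [111.1  54.3] 0.8 z 66.6 px 268.0 153.0
spool 383 [ 783.  -101.6] [57.9 58.3] 88.95 z 33.7 px 333.0 149.0
chip 1238 [442.5 -59.6] [92.8 88. ] 2.26 z 19.6 px 321.0 280.0
meter 1143 [705.4 326.2] [ 65.1 138.6] 29.83 z 34.2 px 170.0 181.0
side bench z -0.587460647538137
packtop 531 [880.5 165.6] [591.3  83.3] 13.98 z 168.4 px 248.0 175.0
packside 19 [381.6  68.8] [83.3 89.7] 32.19 z 76.4 px 352.0 231.0
gripper pts 388
[[-0.24  0.97 -0.  ]
 [ 0.97  0.24  0.  ]
 [ 0.   -0.   -1.  ]]
```

View pics/3.png

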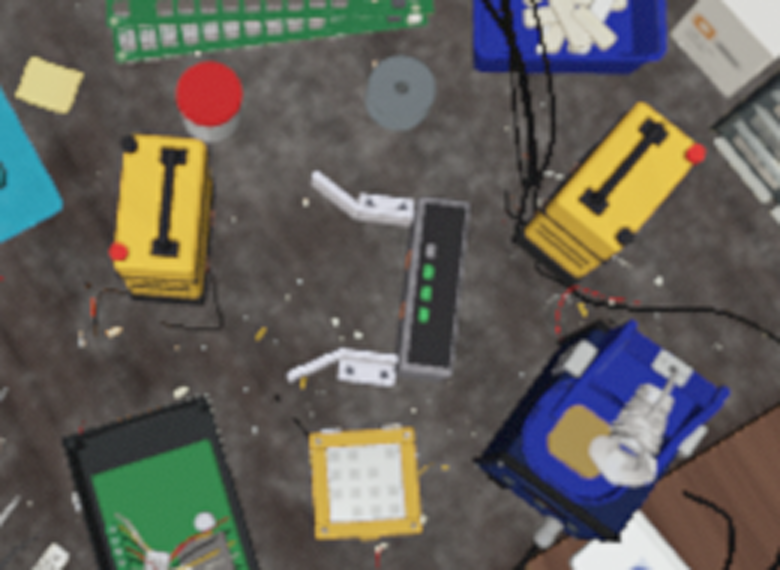

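Pack at about (654,102), yaw −95.9°. Dock origin at about (611.5,−64.8), yaw −98.5°. That puts the pack at (−171, +17) mm in the dock frame, and its sizes agree with those given (62×105 for the top, 44.5×149 for the block). The crop confirms the leftmost pack. The moves can't tilt the tool directly, so I'll raise the arm and see how out-of-reach targets affect the tilt.

Call:
{"name": "step_arm", "arguments": {"moves": "0 0 -5 0 8.5;0 0 -10 0 8.5;0 0 -15 0 8.5;0 0 -20 0 8.5;0 0 -25 0 8.5;0 0 -30 0 8.5;0 0 -35 0 8.5;0 0 -40 0 8.5;0 0 -45 0 8.5;0 0 -50 0 8.5;0 0 -55 0 8.5;0 0 -60 0 8.5"}}

```text
t: 1.3
ee_pos: [127.2, -515.0, 626.4]
ee_rot: [0.616, 0.787, -0.009, 0.011]
contact_force: [-1.0, -0.7, 0.3]
grip_width: 84.9
```

Call:
{"name": "step_arm", "arguments": {"moves": "0 0 -40 0 8.5;0 0 -80 0 8.5;0 0 -80 0 8.5;0 0 -80 0 8.5;0 0 -80 0 8.5;0 0 -80 0 8.5"}}

```text
t: 1.9
ee_pos: [101.4, -409.5, 690.0]
ee_rot: [0.616, 0.787, -0.016, 0.019]
contact_force: [-0.3, -0.5, -0.2]
grip_width: 84.8
```

Run:
```python
from h import *
s=r.observe();print(s['qpos'].round(3),s['ee_pos'],R.from_quat(s['ee_rot']).as_matrix().round(3))
```

```text
[-0.821  0.347  1.491  0.055 -2.672 -0.457] [ 101.43743329 -409.5009252   690.02383293] [[-0.24   0.971  0.01 ]
 [ 0.97   0.24  -0.048]
 [-0.049 -0.001 -0.999]]
```

The arm settled with j3 at its limit and the tool leaned 2.8° in the wanted direction (fingers toward −y). The lean should build up over calls with targets that are out of reach inward, so I'll push further that way.

Call:
{"name": "step_arm", "arguments": {"moves": "10 0 0 0 8.5;20 0 0 0 8.5;30 0 0 0 8.5;30 0 0 0 8.5;30 0 0 0 8.5;30 0 0 0 8.5"}}

```text
t: 2.5
ee_pos: [60.6, -212.2, 686.7]
ee_rot: [0.616, 0.787, -0.014, 0.019]
contact_force: [0.8, 1.9, 0.1]
grip_width: 85.0
```

```bash
cat > s.py <<'E'
from h import *
s=r.observe();M=R.from_quat(s['ee_rot']).as_matrix()
print('t',s['t'],'q',s['qpos'].round(3),'p',s['ee_pos'].round(1),'F',s['contact_force'].round(1),'x',M[:,0].round(3),'y',M[:,1].round(3),'z',M[:,2].round(3),'tilt',np.degrees(np.arccos(-M[2,2])).round(1),'az',np.degrees(np.arctan2(M[1,2],M[0,2])).round(1))
E
python3 s.py
```

```text
t 2.5 q [-0.022 -0.39   0.75   0.103 -2.694 -1.214] p [  60.6 -212.2  686.7] F [0.8 1.9 0.1] x [-0.24   0.97  -0.046] y [0.971 0.24  0.001] z [ 0.013 -0.045 -0.999] tilt 2.7 az -74.4
```

Call:
{"name": "step_arm", "arguments": {"moves": "30 0 -10 0 8.5;30 0 -20 0 8.5;30 0 -40 0 8.5;30 0 -60 0 8.5;30 0 -80 0 8.5;30 0 -80 0 8.5;30 0 -80 0 8.5;30 0 -80 0 8.5"}}

```text
t: 3.3
ee_pos: [-9.2, -219.6, 740.0]
ee_rot: [0.615, 0.787, -0.026, 0.031]
contact_force: [0.5, -0.8, -0.7]
grip_width: 84.5
```

```bash
python3 s.py
```

```text
t 3.3 q [-0.209 -0.221  1.063  0.23  -2.815 -0.898] p [  -9.2 -219.6  740. ] F [ 0.5 -0.8 -0.7] x [-0.241  0.967 -0.08 ] y [ 0.97   0.241 -0.003] z [ 0.016 -0.078 -0.997] tilt 4.6 az -78.3
```

Call:
{"name": "step_arm", "arguments": {"moves": "0 0 -40 0 8.5;0 0 -80 0 8.5;0 0 -80 0 8.5"}}

```text
t: 3.6
ee_pos: [-27.9, -226.1, 754.3]
ee_rot: [0.615, 0.787, -0.04, 0.038]
contact_force: [0.9, 0.4, 0.4]
grip_width: 84.5
```

Call:
{"name": "step_arm", "arguments": {"moves": "0 0 -40 0 8.5;0 0 -80 0 8.5;0 0 -80 0 8.5"}}

```text
t: 3.9
ee_pos: [-56.0, -219.9, 760.5]
ee_rot: [0.614, 0.786, -0.053, 0.042]
contact_force: [0.3, -0.1, -0.4]
grip_width: 84.9
```

Call:
{"name": "step_arm", "arguments": {"moves": "0 0 -40 0 8.5;0 0 -80 0 8.5;0 0 -80 0 8.5"}}

```text
t: 4.2
ee_pos: [81.3, -308.1, 730.1]
ee_rot: [0.606, 0.79, -0.082, -0.05]
contact_force: [28.4, -18.9, -6.5]
grip_width: 85.0
```

```bash
python3 s.py
```

```text
t 4.2 q [-0.498  0.179  1.266  0.395 -2.754 -0.451] p [  81.3 -308.1  730.1] F [ 28.4 -18.9  -6.5] x [-0.261  0.965 -0.021] y [ 0.949  0.252 -0.189] z [-0.178 -0.069 -0.982] tilt 11.0 az -158.7
```

The tilt jumped to 11° and there was a short force reading. A better way may be from the robot's left side. The arm can pull the hand inward there (toward −y) in free air, which also puts it on the correct side of the pack. I'll work out a route round the front.

```bash
cat > go.py <<'E'
import sys
from h import *
s=r.observe();M=R.from_quat(s['ee_rot']).as_matrix()
exec(open('s.py').read().split('\n',1)[1])
for a in sys.argv[1:]:
    print(a,'->',((np.array(eval(a))-s['ee_pos'])@M/10).round(1))
E
python3 go.py "[400,-150,650]" "[430,100,600]" "[350,300,500]" "[150,400,400]"
python3 - <<'E'
import numpy as np
z=np.load('side.npz')['P'].reshape(-1,3)
z=z[np.isfinite(z[:,0])]
k=z[(z[:,2]>60)&(z[:,1]>150)&(z[:,0]<600)];print(len(k),k.min(0) if len(k) else 0,k.max(0) if len(k) else 0)
t=np.load('top.npz')['P'].reshape(-1,3);t=t[np.isfinite(t[:,0])]
for x in range(0,900,100):
    print(x,[ (lambda q:int(q.max()) if len(q) else -1)(t[(t[:,0]//100==x//100)&(t[:,1]//100==y),2]) for y in range(4,-6,-1)])
E
```

```text
t 4.2 q [-0.498  0.179  1.266  0.395 -2.754 -0.451] p [  81.3 -308.1  730.1] F [ 28.4 -18.9  -6.5] x [-0.261  0.965 -0.021] y [ 0.949  0.252 -0.189] z [-0.178 -0.069 -0.982] tilt 11.0 az -158.7
[400,-150,650] -> [ 7.1 35.7  1.1]
[430,100,600] -> [30.6 45.8  3.8]
[350,300,500] -> [52.2 45.2 13.6]
[150,400,400] -> [67.2 30.6 26.3]
524 [323.21491908 150.02120918  60.00561674] [489.96538505 194.11161194  79.75038688]
0 [-742, -1, -741, -637, -1, -1, -640, -732, 0, 1]
100 [-1, 3, 5, 145, 267, 16, 6, -2, 141, 163]
200 [-1, 13, 12, 80, 7, 8, -154, 564, 577, 168]
300 [7, 22, 24, 86, 86, 26, 40, 143, 193, 284]
400 [6, 17, 17, 82, 81, 26, 250, 270, 205, 140]
500 [8, 16, 9, 79, 129, 68, 161, 236, 202, 349]
600 [27, 48, 36, 201, 203, 63, 132, 205, 482, 495]
700 [27, 47, 40, 180, 173, 39, 660, 381, 558, 517]
800 [10, 9, 7, 93, 95, 421, 633, 538, 402, 383]
```

Call:
{"name": "step_arm", "arguments": {"moves": "4 18 0 0 8.5;7 36 1 0 8.5;15 40 2 0 8.5;23 44 3 0 8.5;31 46 4 0 8.5;41 46 8 0 8.5;52 45 13 0 8.5;52 45 13 0 8.5;60 38 20 0 8.5;67 31 26 0 8.5;67 31 26 0 8.5;67 31 26 0 8.5"}}

```text
t: 5.4
ee_pos: [214.3, 137.8, 549.2]
ee_rot: [0.606, 0.79, -0.081, -0.05]
contact_force: [1.5, 1.1, 1.0]
grip_width: 85.0
```

```bash
python3 go.py "[350,300,500]" "[150,400,400]" "[0,400,400]"
```

```text
t 5.4 q [ 1.171 -0.404  0.405 -0.231 -2.5   -2.657] p [214.3 137.8 549.2] F [1.5 1.1 1. ] x [-0.261  0.965 -0.02 ] y [ 0.949  0.253 -0.189] z [-0.177 -0.068 -0.982] tilt 10.9 az -159.1
[350,300,500] -> [12.2 17.9  1.3]
[150,400,400] -> [27.3  3.3 14. ]
[0,400,400] -> [ 31.2 -10.9  16.7]
```

Call:
{"name": "step_arm", "arguments": {"moves": "3 1 2 0.15 8.5;6 1 4 0.3 8.5;9 2 6 0.45 8.5;13 2 8 0.6 8.5;17 3 10 0.75 8.5;21 3 12 0.9 8.5;25 3 14 1.05 8.5;27 3 14 1.2 8.5;27 3 14 1.35 8.5;27 3 14 1.5 8.5;27 3 14 1.65 8.5;27 3 14 1.8 8.5"}}

```text
t: 6.6
ee_pos: [420.7, 97.1, 371.6]
ee_rot: [0.916, 0.388, -0.098, -0.038]
contact_force: [0.3, 0.3, -0.7]
grip_width: 84.8
```

```bash
python3 go.py "[50,350,350]" "[0,250,350]" "[0,100,350]"
```

```text
t 6.6 q [ 0.597 -0.16   0.184 -0.129 -2.09  -2.991] p [420.7  97.1 371.6] F [ 0.3  0.3 -0.7] x [ 0.679  0.718 -0.151] y [ 0.703 -0.696 -0.145] z [-0.209 -0.007 -0.978] tilt 12.1 az -178.0
[50,350,350] -> [ -6.7 -43.4   9.7]
[0,250,350] -> [-17.3 -39.9  10.8]
[0,100,350] -> [-28.  -29.5  10.9]
```

Call:
{"name": "step_arm", "arguments": {"moves": "0 -2 0 -0.15 8.5;0 -6 0 -0.3 8.5;0 -10 1 -0.45 8.5;0 -14 2 -0.6 8.5;-1 -18 3 -0.75 8.5;-1 -22 4 -0.9 8.5;-2 -26 5 -1.05 8.5;-2 -26 5 -1.2 8.5;-2 -26 5 -1.35 8.5;-2 -26 5 -1.5 8.5;-2 -26 5 -1.65 8.5;-2 -26 5 -1.8 8.5"}}

```text
t: 7.8
ee_pos: [213.3, 263.0, 363.2]
ee_rot: [0.262, 0.959, -0.032, -0.101]
contact_force: [-0.0, -0.6, -0.2]
grip_width: 84.9
```

```bash
python3 go.py "[50,350,350]" "[0,250,350]" "[0,100,350]"
```

```text
t 7.8 q [ 1.261 -0.464 -0.032 -0.226 -2.065 -1.896] p [213.3 263.  363.2] F [-0.  -0.6 -0.2] x [-0.842  0.509  0.177] y [ 0.497  0.861 -0.113] z [-0.21  -0.008 -0.978] tilt 12.1 az -177.9
[50,350,350] -> [18.  -0.5  4.7]
[0,250,350] -> [ 17.1 -11.6   5.8]
[0,100,350] -> [  9.4 -24.5   5.9]
```

Call:
{"name": "step_arm", "arguments": {"moves": "5 0 2 -0.1 8.5;10 0 3 -0.2 8.5;15 -1 5 -0.3 8.5;20 -1 8 -0.4 8.5;22 -1 11 -0.4 8.5;22 -1 14 -0.4 8.5;22 -1 14 -0.4 8.5"}}

```text
t: 8.5
ee_pos: [-7.8, 363.5, 261.8]
ee_rot: [0.065, 0.992, -0.015, -0.104]
contact_force: [0.5, -0.4, 0.1]
grip_width: 84.9
```

```bash
python3 go.py "[0,350,250]" "[0,250,250]" "[0,50,250]"
```

```text
t 8.5 q [ 1.936 -0.581 -0.303 -0.207 -1.784 -2.118] p [ -7.8 363.5 261.8] F [ 0.5 -0.4  0.1] x [-0.97   0.132  0.205] y [ 0.126  0.991 -0.043] z [-0.209 -0.016 -0.978] tilt 12.1 az -175.6
[0,350,250] -> [-1.2 -1.2  1. ]
[0,250,250] -> [ -2.5 -11.1   1.2]
[0,50,250] -> [ -5.2 -30.9   1.5]
```

Call:
{"name": "step_arm", "arguments": {"moves": "-1 -4 1 0 8.5;-2 -8 1 0 8.5;-2 -12 1 0 8.5;-3 -20 1 0 8.5;-4 -30 1 0 8.5;-4 -30 1 0 8.5"}}

```text
t: 9.1
ee_pos: [-5.8, 139.1, 293.4]
ee_rot: [0.11, 0.985, -0.068, -0.11]
contact_force: [-5.8, 2.0, 0.4]
grip_width: 85.2
```

```bash
python3 go.py "[0,350,250]" "[0,250,250]" "[0,50,250]"
```

```text
t 9.1 q [ 2.563 -1.289 -0.476 -0.279 -2.226 -2.974] p [ -5.8 139.1 293.4] F [-5.8  2.   0.4] x [-0.951  0.232  0.203] y [ 0.202  0.967 -0.157] z [-0.232 -0.109 -0.967] tilt 14.9 az -154.9
[0,350,250] -> [ 3.5 21.2  1.8]
[0,250,250] -> [ 1.1 11.5  2.9]
[0,50,250] -> [-3.5 -7.8  5. ]
```

Pulling inward against the limits leans the fingers toward −y, by about 5° in that call. I'll repeat it.

Call:
{"name": "step_arm", "arguments": {"moves": "0 -10 2 0 8.5;0 -20 2 0 8.5;0 -20 2 0 8.5"}}

```text
t: 9.4
ee_pos: [-0.0, 121.3, 310.0]
ee_rot: [0.097, 0.985, -0.079, -0.115]
contact_force: [0.5, -0.0, 0.2]
grip_width: 85.0
```

```bash
python3 go.py "[0,350,250]"
```

```text
t 9.4 q [ 2.56  -1.289 -0.425 -0.326 -2.275 -2.99 ] p [ -0.  121.3 310. ] F [ 0.5 -0.   0.2] x [-0.955  0.21   0.21 ] y [ 0.174  0.968 -0.179] z [-0.241 -0.134 -0.961] tilt 16.0 az -151.0
[0,350,250] -> [ 3.5 23.2  2.7]
```

Call:
{"name": "step_arm", "arguments": {"moves": "-6 -12 2 0 8.5"}}

```text
t: 9.5
ee_pos: [9.6, 111.3, 318.4]
ee_rot: [0.086, 0.987, -0.085, -0.109]
contact_force: [0.1, 0.5, -1.5]
grip_width: 85.0
```

Call:
{"name": "step_arm", "arguments": {"moves": "-6 -12 2 0 8.5"}}

```text
t: 9.6
ee_pos: [27.6, 88.5, 318.2]
ee_rot: [0.078, 0.986, -0.091, -0.112]
contact_force: [2.0, -0.2, -0.2]
grip_width: 85.0
```

Call:
{"name": "step_arm", "arguments": {"moves": "-6 -12 2 0 8.5"}}

```text
t: 9.7
ee_pos: [46.0, 62.5, 317.7]
ee_rot: [0.078, 0.986, -0.094, -0.114]
contact_force: [1.7, 1.3, -0.3]
grip_width: 84.7
```

Call:
{"name": "step_arm", "arguments": {"moves": "-6 -12 2 0 8.5"}}

```text
t: 9.8
ee_pos: [61.1, 36.4, 317.5]
ee_rot: [0.079, 0.985, -0.095, -0.116]
contact_force: [1.0, -0.4, 0.6]
grip_width: 84.6
```

```bash
python3 go.py "[0,350,250]"
```

```text
t 9.8 q [ 2.017 -1.289 -0.364 -0.5   -2.484 -2.577] p [ 61.1  36.4 317.5] F [ 1.  -0.4  0.6] x [-0.961  0.178  0.213] y [ 0.134  0.969 -0.207] z [-0.244 -0.17  -0.955] tilt 17.3 az -145.1
[0,350,250] -> [10.  31.   2.6]
```

A simpler option: open the jaws and point them along the push, so the leading finger's back stands about 15 mm ahead of the body. About 11° of lean toward −y is then enough, and I have that. The sideways lean (−x) has to go because it costs reach. Pulling outward at the reach limit should take it out. I'll check where the wrist camera sits and plan the move.

```bash
python3 go.py "[200,150,350]" "[350,250,370]" "[550,260,370]" "[800,260,370]"; python3 -c "
from h import *
print(np.round(r.camera_model('wrist')['hand_eye'],2))"
```

```text
t 9.8 q [ 2.017 -1.289 -0.364 -0.5   -2.484 -2.577] p [ 61.1  36.4 317.5] F [ 1.  -0.4  0.6] x [-0.961  0.178  0.213] y [ 0.134  0.969 -0.207] z [-0.244 -0.17  -0.955] tilt 17.3 az -145.1
[200,150,350] -> [-10.6  12.2  -8.4]
[350,250,370] -> [-22.8  23.5 -15.7]
[550,260,370] -> [-41.9  27.1 -20.7]
[800,260,370] -> [-65.9  30.5 -26.8]
[[ 1.000e+00 -0.000e+00  0.000e+00  4.000e-02]
 [ 0.000e+00  9.600e-01  2.700e-01 -6.997e+01]
 [-0.000e+00 -2.700e-01  9.600e-01 -1.424e+02]
 [ 0.000e+00  0.000e+00  0.000e+00  1.000e+00]]
```

Call:
{"name": "step_arm", "arguments": {"moves": "-3 4 -4 -0.1 8.5;-7 8 -8 -0.2 8.5;-11 12 -9 -0.3 8.5;-15 16 -12 -0.45 8.5;-19 20 -14 -0.6 8.5;-23 24 -16 -0.75 8.5;-27 25 -17 -0.9 8.5;-32 26 -18 -1.05 8.5;-37 27 -20 -1.2 8.5;-42 27 -21 -1.35 8.5;-42 27 -21 -1.5 8.5;-42 27 -21 -1.6 8.5"}}

```text
t: 11.0
ee_pos: [389.1, 210.1, 365.2]
ee_rot: [-0.47, 0.87, -0.017, -0.149]
contact_force: [-0.8, 0.3, 1.0]
grip_width: 84.7
```

```bash
python3 go.py "[550,260,370]" "[800,260,370]"
```

```text
t 11.0 q [ 0.884 -0.062  0.235 -0.097 -2.156  0.065] p [389.1 210.1 365.2] F [-0.8  0.3  1. ] x [-0.514 -0.813  0.274] y [-0.823  0.558  0.111] z [-0.243 -0.169 -0.955] tilt 17.2 az -145.2
[550,260,370] -> [-12.2 -10.4  -5.2]
[800,260,370] -> [-25.  -31.  -11.3]
```

Call:
{"name": "step_arm", "arguments": {"moves": "-4 -3 -2 -0.1 8.5;-8 -6 -3 -0.2 8.5;-12 -10 -5 -0.3 8.5;-15 -15 -7 -0.44 8.5;-18 -20 -8 -0.44 8.5;-25 -31 -11 -0.44 8.5;-32 -42 -15 -0.44 8.5;-32 -42 -15 -0.44 8.5;-32 -42 -15 -0.44 8.5;-32 -42 -15 -0.44 8.5"}}

```text
t: 12.0
ee_pos: [716.1, 222.8, 310.1]
ee_rot: [-0.649, 0.748, 0.009, -0.135]
contact_force: [0.3, -0.1, 2.6]
grip_width: 84.7
```

```bash
python3 go.py "[950,260,370]" "[650,240,250]"
```

```text
t 12.0 q [ 0.576  0.989  1.492  0.028 -2.344  0.87 ] p [716.1 222.8 310.1] F [ 0.3 -0.1  2.6] x [-0.12  -0.974  0.191] y [-0.97   0.156  0.189] z [-0.214 -0.162 -0.963] tilt 15.6 az -142.8
[950,260,370] -> [ -5.3 -21.  -11.4]
[650,240,250] -> [-2.   5.5  6.9]
```

Call:
{"name": "step_arm", "arguments": {"moves": "-3 -20 -4 0 8.5;-3 -20 -4 0 8.5"}}

```text
t: 12.2
ee_pos: [752.0, 206.1, 277.4]
ee_rot: [-0.651, 0.75, 0.001, -0.12]
contact_force: [-0.5, 0.0, 0.3]
grip_width: 84.9
```

Call:
{"name": "step_arm", "arguments": {"moves": "-3 -20 -4 0 8.5;-3 -20 -4 0 8.5"}}

```text
t: 12.4
ee_pos: [784.9, 190.3, 246.7]
ee_rot: [-0.653, 0.75, -0.008, -0.104]
contact_force: [0.6, 0.1, 1.2]
grip_width: 84.8
```

Call:
{"name": "step_arm", "arguments": {"moves": "-3 -20 -4 0 8.5;-3 -20 -4 0 8.5"}}

```text
t: 12.6
ee_pos: [814.3, 175.6, 220.2]
ee_rot: [-0.654, 0.751, -0.017, -0.088]
contact_force: [-0.0, 0.3, -0.7]
grip_width: 85.1
```

Call:
{"name": "step_arm", "arguments": {"moves": "-3 -20 -4 0 8.5;-3 -20 -4 0 8.5"}}

```text
t: 12.8
ee_pos: [840.9, 162.2, 197.9]
ee_rot: [-0.656, 0.751, -0.027, -0.072]
contact_force: [-0.5, 0.1, 0.4]
grip_width: 84.7
```

```bash
python3 go.py "[950,260,370]" "[650,240,250]"
```

```text
t 12.8 q [ 0.458  1.127  1.492  0.102 -2.059  1.019] p [840.9 162.2 197.9] F [-0.5  0.1  0.4] x [-0.13  -0.981  0.145] y [-0.989  0.139  0.053] z [-0.073 -0.136 -0.988] tilt 8.9 az -118.1
[950,260,370] -> [ -8.5  -8.5 -19.1]
[650,240,250] -> [-4.4 20.2 -4.8]
```

Call:
{"name": "step_arm", "arguments": {"moves": "-3 3 -5 0 8.5;-4 7 -6 0 8.5;-5 12 -6 0 8.5;-6 17 -6 0 8.5;-6 17 -5 0 8.5;-6 17 -5 0 8.5"}}

```text
t: 13.4
ee_pos: [678.0, 252.2, 245.4]
ee_rot: [-0.657, 0.75, -0.026, -0.076]
contact_force: [0.2, 0.4, -1.6]
grip_width: 85.4
```

```bash
python3 s.py
python3 - <<'E'
from h import *
E=r.observe();im,d,P,T,f,m=grab('side')
M=R.from_quat(E['ee_rot']).as_matrix()
q=((P.reshape(-1,3)-E['ee_pos'])@M)
q=q[(np.linalg.norm(q-[0,0,-60],axis=1)<130)]
for lo in range(-190,10,10):
    s=q[(q[:,2]>=lo)&(q[:,2]<lo+10)]
    if len(s)>3:print(lo,len(s),np.percentile(s[:,0],[2,98]).round(),np.percentile(s[:,1],[2,98]).round())
Pp=E['ee_pos'];c=np.linalg.inv(T)@np.r_[Pp,1];u,v=int(c[0]/c[2]*f+m['cx']),int(c[1]/c[2]*f+m['cy']);print(u,v)
a=im[max(0,v-160):v+140,max(0,u-180):u+180,::-1];cv2.imwrite('pics/4.png',cv2.resize(a,None,fx=2,fy=2))
E
```

```text
t 13.4 q [ 0.661  0.513  0.646  0.064 -1.852  0.792] p [678.  252.2 245.4] F [ 0.2  0.4 -1.6] x [-0.125 -0.981  0.148] y [-0.989  0.135  0.06 ] z [-0.079 -0.139 -0.987] tilt 9.2 az -119.7
-190 17 [-31.   3.] [ 5. 33.]
-180 242 [-36.  27.] [-18.  37.]
-170 205 [-38.  21.] [-12.  39.]
-160 191 [-38.  21.] [-9. 38.]
-150 194 [-37.  24.] [-12.  39.]
-140 196 [-38.  23.] [-10.  39.]
-130 70 [-38.  15.] [-8. 36.]
-120 280 [-68.  64.] [-10.  14.]
-110 325 [-69.  66.] [-7. 20.]
-100 245 [-70.  69.] [-9. 21.]
-90 257 [-72.  67.] [-13.  19.]
-80 277 [-72.  71.] [-13.  18.]
-70 216 [-74.  72.] [-11.  15.]
-60 90 [-66.  68.] [-9. 15.]
-50 96 [-57.  55.] [-8. 14.]
-40 89 [-56.  55.] [-9. 13.]
-30 90 [-57.  56.] [-10.  13.]
-20 44 [-54.  48.] [-10.  12.]
195 163
```

View pics/4.png

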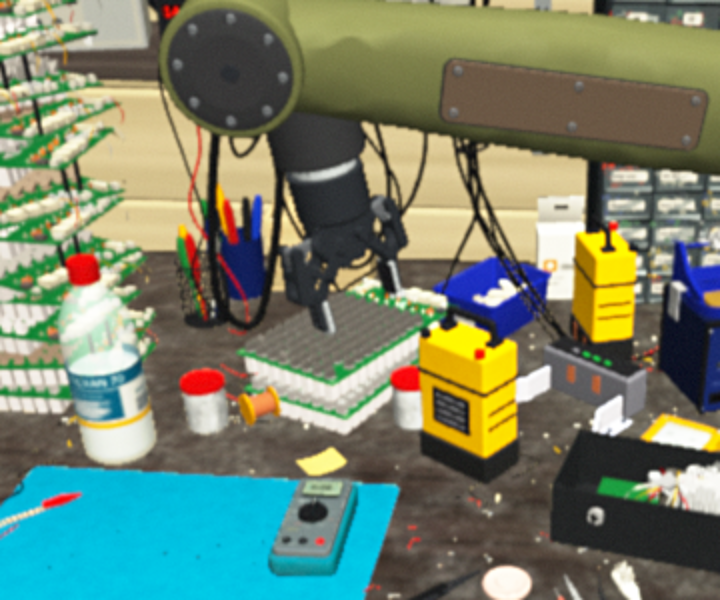

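The picture shows the hand held behind the pack. The depth profile is useful. The knuckles stick out to ±74 mm along the jaw axis, against ±57 for the finger backs. On the tool's +y side the profile is slim, with fingertips at +12 and the body at +39 from 128 mm up. With +y leading, about 15–18° of lean is enough, and both fingers make a wide contact. Outward pulls at the stretch limit build lean quickly, so I'll go to the right side, high up, and pull toward −y.

```bash
python3 go.py "[560,220,400]" "[430,100,560]" "[400,-100,620]" "[250,-330,640]" "[20,-510,610]"
```

```text
t 13.45 q [ 0.659  0.518  0.657  0.065 -1.853  0.793] p [681.  252.  247.6] F [ 0.8 -0.   0.5] x [-0.127 -0.981  0.146] y [-0.989  0.136  0.056] z [-0.075 -0.137 -0.988] tilt 9.0 az -118.7
[560,220,400] -> [  6.9  12.4 -13.7]
[430,100,560] -> [ 22.7  24.5 -26.9]
[400,-100,620] -> [ 43.5  25.1 -29.8]
[250,-330,640] -> [ 68.3  36.9 -27.5]
[20,-510,610] -> [ 88.4  57.  -20.4]
```

Call:
{"name": "step_arm", "arguments": {"moves": "2 4 -5 0 8.5;4 8 -9 0 8.5;7 12 -14 0 8.5;12 16 -18 0 8.5;17 20 -22 0 8.5;22 23 -27 0.1 8.5;28 25 -28 0.2 8.5;33 25 -29 0.3 8.5;38 25 -29 0.4 8.5;43 25 -30 0.5 8.5;43 25 -30 0.5 8.5;43 25 -30 0.5 8.5"}}

```text
t: 14.65
ee_pos: [406.0, -78.6, 614.7]
ee_rot: [-0.45, 0.89, -0.045, -0.062]
contact_force: [1.0, -0.6, -0.2]
grip_width: 85.3
```

```bash
python3 go.py  "[400,-100,620]" "[250,-330,640]" "[20,-510,610]"
```

```text
t 14.65 q [ 0.393  0.022  0.787  0.154 -2.448  0.657] p [406.  -78.6 614.7] F [ 1.  -0.6 -0.2] x [-0.587 -0.796  0.151] y [-0.807  0.591 -0.023] z [-0.071 -0.135 -0.988] tilt 8.8 az -117.6
[400,-100,620] -> [ 2.1 -0.8 -0.2]
[250,-330,640] -> [29.5 -2.3  2. ]
[20,-510,610] -> [56.9  5.7  9. ]
```

Call:
{"name": "step_arm", "arguments": {"moves": "5 -1 0 0 8.5;10 -1 1 0 8.5;15 -1 1 0 8.5;20 -2 1 0 8.5;25 -2 2 0 8.5;29 -2 2 0 8.5;34 -1 3 0 8.5;39 1 4 0 8.5;44 2 5 0 8.5;49 4 7 0 8.5;54 5 8 0 8.5;57 6 9 0 8.5"}}

```text
t: 15.85
ee_pos: [14.5, -509.5, 612.2]
ee_rot: [-0.45, 0.89, -0.047, -0.062]
contact_force: [2.7, -1.2, 0.7]
grip_width: 85.1
```

```bash
python3 go.py  "[20,-510,610]" "[-20,-710,610]"
```

```text
t 15.85 q [-1.056  0.108  0.868  0.164 -2.237  2.099] p [  14.5 -509.5  612.2] F [ 2.7 -1.2  0.7] x [-0.588 -0.794  0.153] y [-0.806  0.591 -0.027] z [-0.069 -0.139 -0.988] tilt 8.9 az -116.4
[20,-510,610] -> [-0.3 -0.5  0.2]
[-20,-710,610] -> [17.9 -9.1  3.2]
```

Call:
{"name": "step_arm", "arguments": {"moves": "4 -2 -3 0 8.5;8 -4 -6 0 8.5;12 -6 -8 0 8.5;18 -9 -8 0 8.5;22 -12 -8 0 8.5"}}

```text
t: 16.35
ee_pos: [-5.7, -602.8, 616.2]
ee_rot: [-0.449, 0.889, -0.056, -0.07]
contact_force: [-1.2, 4.6, 2.3]
grip_width: 85.3
```

Call:
{"name": "step_arm", "arguments": {"moves": "18 -12 1 0 8.5;18 -12 1 0 8.5"}}

```text
t: 16.55
ee_pos: [-11.8, -660.2, 583.1]
ee_rot: [-0.448, 0.888, -0.068, -0.077]
contact_force: [0.2, -0.1, -0.6]
grip_width: 84.8
```

Call:
{"name": "step_arm", "arguments": {"moves": "18 -12 1 0 8.5;18 -12 1 0 8.5"}}

```text
t: 16.75
ee_pos: [-17.0, -713.9, 550.1]
ee_rot: [-0.447, 0.887, -0.081, -0.085]
contact_force: [-0.5, 0.3, -0.6]
grip_width: 84.8
```

```bash
python3 go.py  "[-20,-710,610]"
```

```text
t 16.75 q [-1.247  0.682  1.492  0.177 -2.186  2.298] p [ -17.  -713.9  550.1] F [-0.5  0.3 -0.6] x [-0.585 -0.779  0.223] y [-0.807  0.587 -0.068] z [-0.078 -0.22  -0.972] tilt 13.5 az -109.4
[-20,-710,610] -> [ 1.2  0.1 -5.9]
```

Call:
{"name": "step_arm", "arguments": {"moves": "-5 4 -5 0 8.5;-10 8 -11 0 8.5;-10 8 -11 0 8.5"}}

```text
t: 17.05
ee_pos: [-15.5, -594.9, 614.8]
ee_rot: [-0.446, 0.887, -0.082, -0.086]
contact_force: [-0.4, 1.5, 3.6]
grip_width: 85.0
```

Call:
{"name": "step_arm", "arguments": {"moves": "18 -12 0 0 8.5;18 -12 0 0 8.5"}}

```text
t: 17.25
ee_pos: [-23.8, -639.5, 623.3]
ee_rot: [-0.442, 0.886, -0.102, -0.094]
contact_force: [-27.9, -2.7, 85.8]
grip_width: 84.7
```

Call:
{"name": "step_arm", "arguments": {"moves": "18 -12 0 0 8.5;18 -12 0 0 8.5"}}

```text
t: 17.45
ee_pos: [-24.6, -702.7, 587.2]
ee_rot: [-0.442, 0.884, -0.115, -0.102]
contact_force: [-0.9, 1.2, 1.4]
grip_width: 85.1
```

Call:
{"name": "step_arm", "arguments": {"moves": "18 -12 0 0 8.5;18 -12 0 0 8.5"}}

```text
t: 17.65
ee_pos: [-29.7, -746.5, 564.9]
ee_rot: [-0.441, 0.881, -0.13, -0.112]
contact_force: [-0.0, 0.2, -0.2]
grip_width: 84.9
```

```bash
python3 go.py  "[14,-520,610]"
```

```text
t 17.65 q [-1.264  0.681  1.492  0.204 -2.076  2.317] p [ -29.7 -746.5  564.9] F [-0.   0.2 -0.2] x [-0.587 -0.748  0.311] y [-0.805  0.578 -0.13 ] z [-0.082 -0.327 -0.941] tilt 19.7 az -104.1
[14,-520,610] -> [-18.1   9.  -12. ]
```

Call:
{"name": "step_arm", "arguments": {"moves": "18 -12 0 0 8.5;18 -12 0 0 8.5"}}

```text
t: 17.85
ee_pos: [-33.5, -787.3, 544.3]
ee_rot: [-0.439, 0.878, -0.146, -0.121]
contact_force: [-0.3, 0.5, 0.2]
grip_width: 84.9
```

```bash
python3 go.py  "[10,-560,600]"  "[200,-370,640]" "[380,-130,640]" "[410,80,600]"
```

```text
t 17.85 q [-1.282  0.722  1.492  0.205 -1.997  2.326] p [ -33.5 -787.3  544.3] F [-0.3  0.5  0.2] x [-0.585 -0.736  0.341] y [-0.806  0.572 -0.15 ] z [-0.085 -0.363 -0.928] tilt 21.9 az -103.2
[10,-560,600] -> [-17.4   8.7 -13.8]
[200,-370,640] -> [-41.1   3.6 -26. ]
[380,-130,640] -> [-69.3   2.8 -36.3]
[410,80,600] -> [-87.8  13.  -40.4]
```

Call:
{"name": "step_arm", "arguments": {"moves": "-2 1 -1.5 0 8.5;-5 3 -4 0 8.5;-9 5 -7 0 8.5;-13 7 -10 0 8.5;-17 8 -13 0 8.5;-21 8 -15 0 8.5;-25 7 -18 0 8.5;-30 6 -21 0 8.5;-35 5 -23 0 8.5;-40 4 -26 0 8.5;-45 3 -28 0 8.5;-50 3 -30 0 8.5"}}

```text
t: 19.05
ee_pos: [225.5, -333.0, 647.1]
ee_rot: [-0.438, 0.879, -0.148, -0.118]
contact_force: [0.6, -1.1, 1.0]
grip_width: 84.9
```

```bash
python3 go.py  "[380,-130,640]" "[410,80,600]" "[520,220,450]" "[620,290,320]"
```

```text
t 19.05 q [-0.127 -0.22   0.476  0.492 -2.238  1.365] p [ 225.5 -333.   647.1] F [ 0.6 -1.1  1. ] x [-0.589 -0.735  0.337] y [-0.805  0.572 -0.158] z [-0.077 -0.364 -0.928] tilt 21.9 az -102.0
[380,-130,640] -> [-24.2  -0.7  -7.9]
[410,80,600] -> [-42.8   9.5 -12.1]
[520,220,450] -> [-64.6  11.1  -4.1]
[620,290,320] -> [-80.    9.1   4.6]
```

Call:
{"name": "step_arm", "arguments": {"moves": "-4 0 -1 0 8.5;-8 0 -3 0 8.5;-12 0 -4 0 8.5;-16 0 -5 0 8.5;-20 0 -7 -0.1 8.5;-24 0 -8 -0.2 8.5;-29 2 -9 -0.3 8.5;-34 4 -10 -0.4 8.5;-38 7 -11 -0.5 8.5;-43 9 -12 -0.6 8.5;-47 10 -11 -0.7 8.5;-52 10 -9 -0.8 8.5"}}

```text
t: 20.25
ee_pos: [453.1, 135.5, 548.7]
ee_rot: [0.748, -0.638, 0.091, 0.161]
contact_force: [1.4, 0.3, 0.3]
grip_width: 84.7
```

```bash
python3 go.py "[520,220,450]" "[640,300,320]" "[665,230,150]"
```

```text
t 20.25 q [ 0.853  0.147  0.672  0.273 -2.402  1.051] p [453.1 135.5 548.7] F [1.4 0.3 0.3] x [ 0.17  -0.925  0.341] y [-0.983 -0.135  0.125] z [-0.069 -0.356 -0.932] tilt 21.3 az -101.0
[520,220,450] -> [-10.   -9.    5.7]
[640,300,320] -> [-19.8 -23.5  14.2]
[665,230,150] -> [-18.7 -27.1  32.3]
```

Call:
{"name": "step_arm", "arguments": {"moves": "-2 -2 1 -0.1 8.5;-5 -5 3 -0.2 8.5;-8 -8 5 -0.3 8.5;-10 -10 6 -0.4 8.5;-12 -13 8 -0.5 8.5;-15 -16 10 -0.65 8.5;-18 -20 12 -0.8 8.5;-20 -23 14 -0.95 8.5;-20 -23 14 -1.1 8.5;-20 -23 14 -1.2 8.5;-20 -23 14 -1.28 8.5;-20 -23 14 -1.28 8.5"}}

```text
t: 21.45
ee_pos: [636.2, 301.9, 324.4]
ee_rot: [0.981, -0.065, -0.021, 0.181]
contact_force: [-0.4, 0.1, -0.2]
grip_width: 85.1
```

```bash
python3 go.py "[658,240,150]" "[658,240,60]" "[658,220,20]"
```

```text
t 21.45 q [ 0.819  0.622  0.854  0.226 -2.103  2.276] p [636.2 301.9 324.4] F [-0.4  0.1 -0.2] x [ 0.991 -0.136 -0.018] y [-0.12  -0.926  0.357] z [-0.065 -0.352 -0.934] tilt 21.0 az -100.5
[658,240,150] -> [ 3.3 -0.8 18.3]
[658,240,60] -> [ 3.5 -4.  26.7]
[658,220,20] -> [ 3.8 -3.5 31.2]
```

Lean is now 21°, straight along the push, with the jaw axis parallel to the pack's back face. I'll descend behind the pack with the fingers at 50 mm.

Call:
{"name": "step_arm", "arguments": {"moves": "1 0 4 0 5;2 0 8 0 5;2 0 12 0 5;3 0 16 0 5;3 -1 20 0 5;4 -2 24 0 5;4 -3 26 0 5;4 -3 26 0 5"}}

```text
t: 22.25
ee_pos: [661.9, 232.5, 67.4]
ee_rot: [0.981, -0.066, -0.023, 0.181]
contact_force: [0.4, -0.3, 0.3]
grip_width: 50.2
```

```bash
python3 go.py "[665,220,10]" "[659.5,152,10]"
python3 - <<'E'
from h import *
E=r.observe();im,d,P,T,f,m=grab('side')
M=R.from_quat(E['ee_rot']).as_matrix()
q=((P.reshape(-1,3)-E['ee_pos'])@M)
q=q[(np.linalg.norm(q-[0,0,-60],axis=1)<80)&(P.reshape(-1,3)[:,2]>15)]
for lo in range(-140,10,10):
    s=q[(q[:,2]>=lo)&(q[:,2]<lo+10)]
    if len(s)>3:print(lo,len(s),np.percentile(s[:,0],[2,98]).round(),np.percentile(s[:,1],[2,98]).round())
cv2.imwrite('pics/5.png',cv2.resize(im[100:330,120:420,::-1],None,fx=2.6,fy=2.6))
E
```

```text
t 22.25 q [ 0.728  0.539  0.268  0.219 -1.597  2.251] p [661.9 232.5  67.4] F [ 0.4 -0.3  0.3] x [ 0.99  -0.138 -0.021] y [-0.122 -0.926  0.359] z [-0.069 -0.353 -0.933] tilt 21.0 az -101.0
[665,220,10] -> [ 0.6 -0.9  5.8]
[659.5,152,10] -> [1.  5.4 8.2]
-140 4 [-36. -28.] [-23. -13.]
-130 37 [-41. -26.] [-25.   9.]
-120 58 [-43. -22.] [-11.   9.]
-110 145 [-67.  -4.] [-19.  12.]
-100 94 [-68.   8.] [-20.  12.]
-90 81 [-66.  15.] [-17.  11.]
-80 87 [-64.  23.] [-18.  10.]
-70 65 [-62.  24.] [-17.  11.]
-60 72 [-60.  31.] [-13.   9.]
-50 42 [-54.  49.] [-14.   4.]
-40 42 [-39.  30.] [-12.   4.]
-30 51 [-42.  29.] [-11.   6.]
-20 59 [-40.  29.] [-12.   9.]
-10 34 [-35.  27.] [-11.   8.]
```

View pics/5.png

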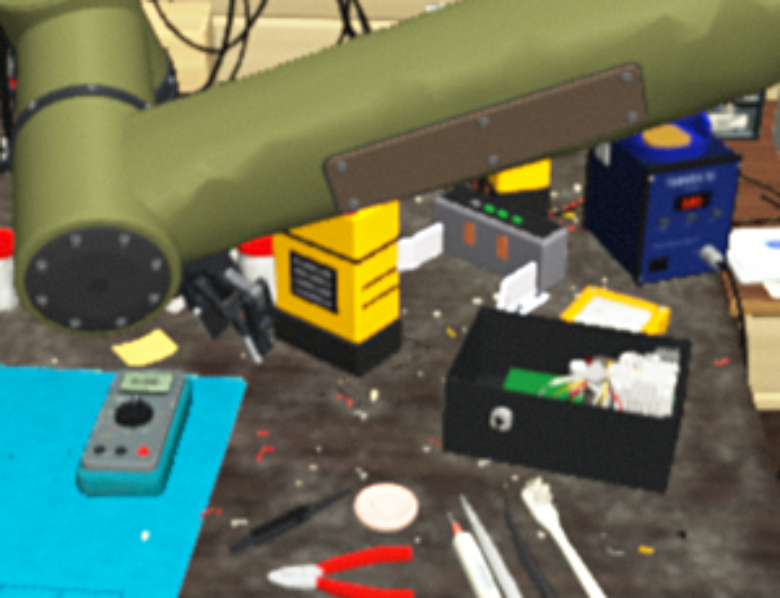

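The hand is behind the pack, lean and clearance look right, and the fingers are above the bench at picture (260,345). Next I'll check that the knuckles clear the tin.

Run:
```python
from h import *
z=np.load('top.npz');P=z['P'];hsv=cv2.cvtColor(z['im'],cv2.COLOR_RGB2HSV);v,u=np.mgrid[0:420,0:560]
m=((hsv[...,0]<8)|(hsv[...,0]>172))&(hsv[...,1]>140)&(P[...,2]>55)&(u>250)&(u<290)&(v>135)&(v<170)
c,rad=cv2.minEnclosingCircle(P[m][:,:2].astype(np.float32));print('tin',c,rad,np.median(P[m][:,2]))
m=(u>300)&(u<362)&(v>170)&(v<255)&(P[...,2]>20)&(P[...,2]<45)
D=np.array([611.5,-64.8]);ex=np.array([-.148,-.989]);ey=np.array([.989,-.148])
q=(P[m][:,:2]-D)@np.c_[ex,ey]
for lo in range(-70,40,10):
    s=q[(q[:,0]>=lo)&(q[:,0]<lo+10)]
    if len(s)>2:
        a=s[s[:,1]>0,1];b=s[s[:,1]<0,1];print(lo,a.min().round() if len(a) else '',a.max().round() if len(a) else '',b.min().round() if len(b) else '',b.max().round() if len(b) else '')
```

```text
tin (770.5037231445312, 66.08087158203125) 27.845088958740234 66.30881132970921
-60 84.0 90.0  
-50 76.0 88.0 -83.0 -78.0
-40 70.0 80.0 -82.0 -71.0
-30 63.0 74.0 -76.0 -65.0
-20 61.0 69.0 -69.0 -61.0
-10 60.0 66.0 -66.0 -60.0
0 60.0 65.0 -66.0 -61.0
10 59.0 66.0 -66.0 -60.0
20 59.0 65.0 -66.0 -61.0
30 1.0 69.0 -75.0 -4.0
```

Call:
{"name": "step_arm", "arguments": {"moves": "0.3 -0.9 3 0 4;0.6 -0.9 5.8 0 4;0.6 -0.9 5.8 0 4"}}

```text
t: 22.6
ee_pos: [665.8, 219.4, 12.0]
ee_rot: [0.981, -0.067, -0.022, 0.181]
contact_force: [-1.0, 0.3, -1.2]
grip_width: 39.8
```

```bash
python3 go.py "[659.5,160,10]" "[659.5,147,10]"
```

```text
t 22.6 q [ 0.712  0.565  0.2    0.225 -1.5    2.244] p [665.8 219.4  12. ] F [-1.   0.3 -1.2] x [ 0.99  -0.139 -0.019] y [-0.123 -0.926  0.358] z [-0.068 -0.352 -0.934] tilt 21.0 az -100.9
[659.5,160,10] -> [0.2 5.5 2.3]
[659.5,147,10] -> [0.4 6.7 2.8]
```

The tin is at (770,66), well clear, and the guides measure 60 mm either side of my dock axis. Approaching to contact.

Call:
{"name": "step_arm", "arguments": {"moves": "0 2 0.9 0 4;0.1 4 1.7 0 4;0.2 5.2 2.2 0 4;0.3 5.8 2.45 0 4;0.3 6.3 2.65 0 4;0.35 6.7 2.8 0 4;0.35 6.7 2.8 0 4"}}

```text
t: 23.3
ee_pos: [659.1, 147.0, 10.0]
ee_rot: [0.981, -0.067, -0.022, 0.181]
contact_force: [-0.6, 0.4, -1.0]
grip_width: 40.3
```

```bash
python3 go.py "[645,90,11]" "[630,30,11]" "[620,-13,11]" "[618,-23,11]"
```

```text
t 23.3 q [ 0.638  0.477  0.067  0.247 -1.441  2.3  ] p [659.1 147.   10. ] F [-0.6  0.4 -1. ] x [ 0.99  -0.139 -0.019] y [-0.123 -0.926  0.358] z [-0.067 -0.352 -0.934] tilt 21.0 az -100.9
[645,90,11] -> [-0.6  5.5  2. ]
[630,30,11] -> [-1.3 11.2  4.2]
[620,-13,11] -> [-1.6 15.3  5.8]
[618,-23,11] -> [-1.7 16.3  6.2]
```

Call:
{"name": "step_arm", "arguments": {"moves": "0 0.6 0.2 0 4;-0.1 1.3 0.5 0 4;-0.2 2 0.7 0 4;-0.3 2.8 1 0 4;-0.4 3.6 1.3 0 4;-0.5 4.5 1.65 0 4;-0.6 5.5 2 0 4;-0.6 5.5 2 0 4"}}

```text
t: 24.1
ee_pos: [644.6, 87.9, 11.6]
ee_rot: [0.981, -0.068, -0.022, 0.181]
contact_force: [0.5, 0.1, -0.5]
grip_width: 39.9
```

```bash
python3 go.py "[630,30,11]" "[618,-23,11]"
cat > pk.py <<'E'
from h import *
im,d,P,T,f,m=grab('top')
D=np.array([611.5,-64.8]);A=np.c_[[-.148,-.989],[.989,-.148]]
hsv=cv2.cvtColor(im,cv2.COLOR_RGB2HSV);v,u=np.mgrid[0:420,0:560]
k=(hsv[...,0]>18)&(hsv[...,0]<32)&(hsv[...,1]>120)&(P[...,2]>155)&(P[...,2]<182)&(P[...,1]>-130)&(P[...,0]<730)
q=((P[k][:,:2]-D)@A)
c,s,a=cv2.minAreaRect(q.astype(np.float32));print('pack in dock',k.sum(),np.round(c,1),np.round(s,1),round(a,2),'z',P[k][:,2].min(),P[k][:,2].max(), 'pct',np.percentile(q,[1,99],axis=0).round(1).tolist())
if k.sum()>50:
    w=P[k]; B=np.c_[w[:,:2]-w[:,:2].mean(0),np.ones(len(w))]; print('top slope',np.linalg.lstsq(B,w[:,2],rcond=None)[0].round(3))
E
python3 pk.py
```

```text
t 24.1 q [ 0.579  0.394 -0.045  0.265 -1.4    2.344] p [644.6  87.9  11.6] F [ 0.5  0.1 -0.5] x [ 0.99  -0.141 -0.019] y [-0.125 -0.925  0.359] z [-0.069 -0.353 -0.933] tilt 21.1 az -101.0
[630,30,11] -> [-0.6  5.5  2.2]
[618,-23,11] -> [-1.1 10.6  4.2]
pack in dock 979 [-114.3   11.2] [ 61.8 105.9] 0.45 z 155.24673699981372 181.35897146235743 pct [[-144.3, -41.3], [-83.8, 62.4]]
top slope [1.50000e-02 5.00000e-03 1.69187e+02]
```

The pack slides upright. It's now at dock (−114, +11) with yaw within 0.5°. Continuing.

Call:
{"name": "step_arm", "arguments": {"moves": "0 0.6 0.2 0 4;-0.1 1.4 0.5 0 4;-0.2 2.3 0.9 0 4;-0.3 3.2 1.3 0 4;-0.4 4.1 1.6 0 4;-0.5 5 2 0 4;-0.6 5.9 2.4 0 4;-0.7 6.8 2.7 0 4;-0.8 7.6 3 0 4;-0.8 7.6 3 0 4"}}

```text
t: 25.15
ee_pos: [627.6, 20.1, 12.0]
ee_rot: [0.983, -0.064, -0.018, 0.173]
contact_force: [-10.7, 48.5, 5.2]
grip_width: 40.3
```

```bash
python3 go.py "[616.8,-23.2,11]" "[616,-28,11]"; python3 pk.py
```

```text
t 25.15 q [ 0.498  0.296 -0.168  0.28  -1.336  2.417] p [627.6  20.1  12. ] F [-10.7  48.5   5.2] x [ 0.991 -0.132 -0.013] y [-0.119 -0.932  0.341] z [-0.057 -0.337 -0.94 ] tilt 20.0 az -99.6
[616.8,-23.2,11] -> [-0.5  4.1  1.6]
[616,-28,11] -> [-0.5  4.6  1.8]
pack in dock 979 [-45.3   4.8] [ 61.9 106.4] 3.17 z 155.4297158782406 179.91845428901843 pct [[-75.9, -47.9], [-14.3, 56.3]]
top slope [1.10000e-02 2.00000e-03 1.69472e+02]
```

It jammed at dock x=−45, y=+4.8, yaw +3°, with 48 N on the hand: the +y front corner is on the guide's lip. I'll back off, then push nearer the +y end with the hand turned slightly to square it and shift it −y.

Call:
{"name": "step_arm", "arguments": {"moves": "0 -0.4 -0.1 0 4;0 -0.9 -0.3 0 4;0.8 -1.2 -0.4 0.03 4;1.6 -1.2 -0.4 0.06 4;1.8 -1.2 -0.4 0.06 4"}}

```text
t: 25.7
ee_pos: [647.7, 28.6, 10.9]
ee_rot: [0.98, -0.095, -0.013, 0.174]
contact_force: [-0.4, -0.9, 0.5]
grip_width: 40.2
```

```bash
python3 pk.py;python3 - <<'E'
from h import *
s=r.observe();M=R.from_quat(s['ee_rot']).as_matrix();A=np.c_[[-.148,-.989],[.989,-.148]]
print(s['t'],s['ee_pos'],s['contact_force'].round(1),'hand in dock',(s['ee_pos'][:2]-[611.5,-64.8])@A,'x angle-dock',np.degrees(np.arctan2(M[1,0],M[0,0]))+8.5)
for d in([1,0],[0,1]): print('dock dir cm10',np.round(np.r_[A@d,0]@M*10,2))
E
```

```text
pack in dock 987 [-45.8   4.4] [ 61.7 106.5] 3.46 z 156.1173056657325 179.8597997412637 pct [[-76.4, -48.2], [-14.6, 55.6]]
top slope [ 1.20000e-02 -7.00000e-03  1.69372e+02]
25.75 [647.53097367  28.66331954  10.81180782] [-1.4 -0.6  0.5] hand in dock [-97.76780713  21.80206167] x angle-dock -2.400790543716253
dock dir cm10 [0.42 9.38 3.44]
dock dir cm10 [ 9.99 -0.41 -0.08]
```

Call:
{"name": "step_arm", "arguments": {"moves": "0 0.5 0.2 0 4;0 0.9 0.3 0 4;-0.2 1.1 0.4 0 4;-0.4 1.3 0.5 0 4;-0.6 1.5 0.5 0 4;-0.8 1.7 0.6 0 4"}}

```text
t: 26.35
ee_pos: [636.7, 12.7, 11.6]
ee_rot: [0.98, -0.094, -0.012, 0.174]
contact_force: [4.7, 4.3, 0.3]
grip_width: 40.1
```

```bash
python3 pk.py;cat > hd.py <<'E'
from h import *
s=r.observe();M=R.from_quat(s['ee_rot']).as_matrix();A=np.c_[[-.148,-.989],[.989,-.148]]
print(s['t'],s['ee_pos'],'F dock',(s['contact_force'][:2]@A).round(1),'hand in dock',(s['ee_pos'][:2]-[611.5,-64.8])@A,'x angle-dock',np.degrees(np.arctan2(M[1,0],M[0,0]))+8.5,'tilt',np.degrees(np.arccos(-M[2,2])).round(1))
for d in([1,0],[0,1]): print('dock dir cm10',np.round(np.r_[A@d,0]@M*10,2))
E
python3 hd.py
```

```text
pack in dock 978 [-38.8  -0.4] [105.4  61.6] 88.78 z 155.9709893125081 180.44190207255633 pct [[-68.9, -52.7], [-8.6, 50.2]]
top slope [ 1.50000e-02 -7.00000e-03  1.69531e+02]
26.4 [636.41007689  12.50394092  11.64613452] F dock [-4.4  3. ] hand in dock [-80.14028895  13.19508279] x angle-dock -2.3677577818056736 tilt 20.1
dock dir cm10 [0.41 9.38 3.43]
dock dir cm10 [ 9.99 -0.41 -0.07]
```

Squared up: pack at (−38.8, −0.4), yaw −1.2°. I'll recentre the hand and push straight in.

Call:
{"name": "step_arm", "arguments": {"moves": "0 -0.4 -0.15 0 4;0 -0.8 -0.3 0 4;-0.6 -0.8 -0.3 -0.02 4;-1.2 -0.8 -0.3 -0.04 4;-1.2 0 0 -0.04 4;-1.2 0.3 0.1 -0.04 4;-1.2 0.7 0.25 -0.04 4;-1.2 1.1 0.4 -0.04 4;-1.2 1.5 0.55 -0.04 4;-1.2 1.9 0.7 -0.04 4"}}

```text
t: 27.4
ee_pos: [620.9, -5.4, 11.4]
ee_rot: [0.982, -0.074, -0.016, 0.173]
contact_force: [1.1, 4.1, -0.2]
grip_width: 39.9
```

```bash
python3 pk.py; python3 hd.py
```

```text
pack in dock 988 [-18.5   0.3] [106.2  61.9] 89.92 z 155.21082582031477 179.34119366521736 pct [[-48.8, -52.2], [11.7, 51.8]]
top slope [ 9.00000e-03 -6.00000e-03  1.69406e+02]
27.45 [620.67678008  -5.99479929  11.49017178] F dock [-4.1  0.5] hand in dock [-59.51650696   0.3726658 ] x angle-dock -0.2434335635615117 tilt 20.1
dock dir cm10 [0.04 9.39 3.43]
dock dir cm10 [10.   -0.02 -0.07]
```

Straight and inside the guides at x=−18.5. 18 mm to go, slowly.

Call:
{"name": "step_arm", "arguments": {"moves": "0 0.4 0.15 0 4;0 0.8 0.3 0 4;0 1.1 0.4 0 4;0 1.4 0.5 0 4;0 1.6 0.6 0 4;0 1.7 0.63 0 4;0 1.8 0.65 0 4"}}

```text
t: 28.15
ee_pos: [617.8, -24.1, 11.4]
ee_rot: [0.982, -0.074, -0.016, 0.173]
contact_force: [-1.1, 9.6, -0.8]
grip_width: 40.2
```

```bash
python3 pk.py; python3 hd.py
```

```text
pack in dock 994 [ 0.2 -0.1] [106.1  62.2] 89.75 z 155.0265383278022 179.61248813957798 pct [[-30.3, -52.6], [30.6, 51.4]]
top slope [ 1.2000e-02 -7.0000e-03  1.6939e+02]
28.2 [617.82212095 -24.05623509  11.43900597] F dock [-8.1 -1.3] hand in dock [-41.2312574    0.22250042] x angle-dock -0.21977429972979934 tilt 20.0
dock dir cm10 [0.04 9.4  3.42]
dock dir cm10 [10.   -0.02 -0.06]
```

Call:
{"name": "step_arm", "arguments": {"moves": "0 0.1 0.04 0 4;0 0.2 0.07 0 4;0 0.2 0.07 0 4"}}

```text
t: 28.5
ee_pos: [617.8, -24.2, 11.4]
ee_rot: [0.982, -0.074, -0.015, 0.171]
contact_force: [-1.4, 12.0, -0.1]
grip_width: 40.0
```

```bash
python3 pk.py; python3 hd.py
```

```text
pack in dock 1000 [0.3 0.3] [106.6  62.2] 89.9 z 155.53105804806842 180.32086789785626 pct [[-30.2, -52.5], [30.6, 51.1]]
top slope [ 1.20000e-02 -8.00000e-03  1.69503e+02]
28.55 [617.73960701 -24.2201254   11.4154995 ] F dock [-13.   -3.3] hand in dock [-41.05695782   0.16514989] x angle-dock -0.14847983411559262 tilt 19.8
dock dir cm10 [0.02 9.41 3.39]
dock dir cm10 [10.   -0.01 -0.05]
```

The hand stopped while the force rose, so the pack is home against the block. I'll retreat straight back, then up.

Call:
{"name": "step_arm", "arguments": {"moves": "0 -0.5 -0.2 0 4;0 -2 -0.7 0 4;0 -5 -1.8 0 4;0 -9 -3.4 0 4;0 -13 -5 0 4;0 -15 -9 0 4;0 -16 -14 0 4;0 -16 -18 0 4;0 -16 -18 0 4;0 -16 -18 0 4"}}

```text
t: 29.55
ee_pos: [650.4, 185.7, 127.5]
ee_rot: [0.982, -0.074, -0.015, 0.171]
contact_force: [0.0, -1.3, -1.6]
grip_width: 40.2
```

```bash
python3 pk.py; python3 hd.py
python3 - <<'E'
import cv2
a=cv2.imread('pics/top_raw.png')[120:310,200:460];cv2.imwrite('pics/6.png',cv2.resize(a,(780,570),interpolation=cv2.INTER_CUBIC))
E
```

```text
pack in dock 1000 [0.3 0.1] [106.2  62.1] 89.83 z 155.11810712728334 179.29196827794863 pct [[-30.3, -52.4], [30.6, 51.2]]
top slope [ 8.00000e-03 -2.10000e-02  1.69404e+02]
29.6 [649.77984959 184.90979803 125.7739296 ] F dock [0.1 0.1] hand in dock [-252.62840799    0.90172114] x angle-dock -0.1594639353993692 tilt 19.9
dock dir cm10 [0.03 9.4  3.4 ]
dock dir cm10 [10.   -0.   -0.06]
```

View pics/6.png

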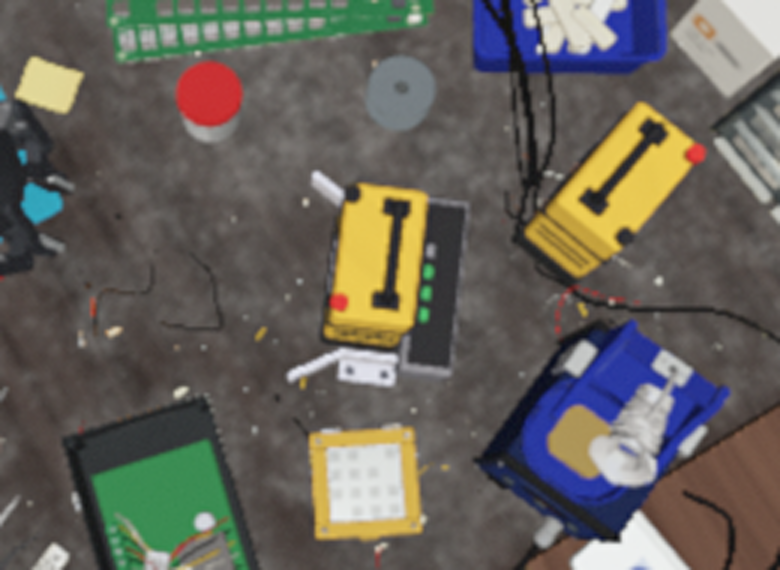

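The pack sits in the dock against the block at crop (380,265). The tin (209,95), spool (400,92) and chip case (365,483) are where they started. The hand is clear at the left edge. Handing in.

```bash
python3 -c "
from station import r
print(r.finish_job())"
```

```text
the job is handed in; nothing more can be done
None
```

The pack is fully home in the dock: it slid in upright, contacts first, and the job was handed in at about 29.6 s of the 58 s. `finish_job` gives no verdict, so the success below rests on my own measurements.

**What I did:** The moves can't tilt the hand directly, so I built up about 21° of lean by repeatedly asking for poses just out of reach. I then pushed at the rubber base, about 20 mm up, with both fingers at 40 mm opening. You suggested about 35° of lean; the measured hand profile showed 21° would clear the case.

**Jam on the way:** At dock x = −45 mm the pack's +y front corner caught on a guide, with 48 N at the wrist. I backed off, pushed nearer the +y end to square it, then recentred the hand and pushed straight in.

**Last checks, from the top camera after the hand withdrew:**
- **Position:** The pack is at dock x = +0.3 mm, y = +0.1 mm, with yaw error about 0.2°. Against the block, the hand stopped while the push force rose to about 12 N.
- **Upright:** The pack's top is at 169 mm. Its fitted slope was 0.02 rad, inside the 0.04 limit; I put the change from about 0.01 before retreating down to depth noise.
- **Hand:** It is about 250 mm behind the dock origin, with contact force around zero.
- **Bystanders:** The tin, spool and chip case look unmoved in the last picture. I did not re-measure the multimeter at the end; the hand never came near it and no contact showed.

**Force spike:** A brief wrist reading of about 90 N came while building up the lean, during a fast reversal in mid-air. It stayed under the 120 N limit; I took it as inertia, but contact is not ruled out.

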